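# Slide the inspection camera to its focus stop

### The job

Bring the inspection camera to focus: with a fingertip, press down the orange thumb plate in the middle of the camera's carriage to free its brake, keep it pressed and push the carriage along the rail until it rests against the red stop. Then let the plate spring back up and leave it there. Nothing needs gripping or lifting; leave the red stop and the loose things on the bench where they are.

Things in the scene. Friction and masses are not known exactly. Their poses are not given: they have to be found in the camera images.
- rail_base: dark base plate, 440 x 100 mm, 10 mm thick, screwed to the bench, with a T-shaped steel rail along its own x; +x runs towards the red stop and the upright green circuit board (74 mm wide, top 110 mm above the bench) that stands 205 mm from the origin at the +x end. Origin on the bench, y = 0 on the rail's centre line
- plate_top (a point): centre of the top of the orange ribbed thumb plate, 62 mm above the bench when up; moves with the carriage, and down as it is pressed. Plate 56 mm long (along the rail), 44 mm wide, on the middle of the aluminium carriage (150 x 56 mm, top 52 mm above the bench). 64 mm behind this point is a dark cross bar, its top 64 mm above the bench. Axes as rail_base
- camera_back (a point): bottom middle of the back of the green camera on the carriage, 39 mm ahead of plate_top; the camera rises to 98 mm above the bench, 48 mm wide, its black lens reaching 38 mm past the carriage's front, over the stop. Axes as rail_base
- thumb_plate (a joint): how far the plate is pressed down, m: 0 = up, brake holding; 0.005 = bottomed. Its spring takes about 13 N to start, 17 N at the bottom; the brake lets go in the first millimetre. Held down, the carriage (2 kg to get moving) runs with about 2 N; up, it is held against some 12 to 18 N. The fingertip's rubbing on the pressed plate is enough to move the carriage
- carriage (a joint): place of the carriage along the rail, m; grows towards the red stop
- nose (a point): middle of the top part of the carriage's front face (towards the stop), 50 mm above the bench, under the lens, 75 mm ahead of plate_top. Axes as rail_base
- stop_face (a point): middle of the top of the red stop's face that the carriage's front face meets, 50 mm above the bench. The stop is a red bridge over the rail, 14 mm thick, 92 mm wide, white line on the near edge, clamped fast at a different place each time. The carriage must travel from nose to stop_face, 60 to 150 mm. Axes as rail_base
- mug: white mug, 80 mm across, 95 mm tall, handle on its own +y; origin at the centre of its underside; loose, not part of the job
- solder_spool: bare metal solder spool standing on end, 52 mm across, 40 mm tall; origin at the centre of its underside; loose, not part of the job
- lens_cap: black lens cap, 38 mm across, 12 mm tall; origin at the centre of its underside; loose, not part of the job
- screwdriver: yellow-handled screwdriver lying along its own x, 150 mm long, 26 mm thick; origin under its middle; loose, not part of the job
- parts_tray: small blue parts tray 90 x 60 mm, 18 mm tall; origin at the centre of its underside; loose, not part of the job
- cutters: red-handled side cutters lying flat, 130 mm long along their own x, 62 mm wide, 16 mm tall; origin on the table under the pivot; loose, not part of the job
- flux_jar: amber flux jar with a white lid, 44 mm across, 55 mm tall; origin at the centre of its underside; loose, not part of the job

How it is judged:
By the outcome, as a careful person would: the job done as asked, in the order asked, and still so for the second after the job is handed in, with the robot touching nothing.
It also fails if it takes over 35 s, if anything falls off the work surface, if the arm or the gripper's body presses on something with over 40 N, if the wrist force passes 120 N, or if a joint passes its speed limit or range.

### The arm

A 6-joint arm with a two-finger parallel gripper is mounted at the origin on the work surface. World frame = base frame: x ahead of the robot, y to its left, z up, the work surface at z = 0. Lengths are in m, angles in rad, forces in N, time in s.
With the tool pointing down it reaches from about 0.275 to 0.85 m from the base axis. Payload 5.2 kg.
Tool frame: the origin (TCP) lies at the very end of the fingers, on their centre line; the grasp point (between the pads) lies env.grip_point_offset behind it (env.grip_point_offset is the distance from the TCP to the grasp point, in m); z points along the fingers, y is the direction in which the jaws open and shut (so a half turn about z gives the same grasp; the last joint's range is limited). The gripper opens to 85 mm and grips with 20 to 120 N. Pads are 22 mm wide; open, the fingers measure 114 mm over their backs; the gripper's body (76 mm by 85 mm) begins 54 mm behind the grasp point. The pads swing forward as they close: fully open they stand 13 mm farther back than shut.
Start: joints at [-1.392, 0.259, 1.535, -0, 1.348, -0.203], TCP at [0.205, -0.51, 0.231] pointing down, gripper open.
Joint ranges: [-3.14, 3.14], [-0.91, 2.08], [0.19, 2.58], [-1.22, 4.36], [0.22, 2.71], [-3.12, 3.12]. Speed limits (rad/s): [2.57, 2.57, 3.14, 3.14, 3.14, 3.14].

### API

Orientations are given as a rotation vector (axis times angle).
In Python, from plant import env, viewer gives the robot as it stands.
- The arm moves only by the tool send_rows, never from a script. Its argument "motion" is a list of rows, each a list of 6 numbers: the shift along the tool's x, y, z in m, then the turn, a rotation vector about the tool's x, y, z in degrees. In form: [[x, y, z, rx, ry, rz], ...]. A call has 1 to 8 rows; each row shifts and turns the commanded pose from where the row before left it, along the tool's axes as they then stand; what a row does not reach is not made up. A row lasts 1/12 s, in which the tool goes at most 41.7 mm and 7.16 degrees, less where a joint would pass 70% of its speed; a pose out of reach is approached as far as the arm can. A call with a gripper value outside its range is refused whole. "claw" is the opening, from 0 (shut) to 1 (fully open), set as the call begins (left out, the last holds). The fingers move at their own pace and stop on an object; "newtons" is the grip in N (left out, the last holds). Time passes only in rows, so rows that do not move let the fingers close. It gives the time, the measured TCP pose, the force and the opening at its end, in the units of the state.
- env.observe(): the state, without advancing time (a new reading comes with each control period).
- viewer.get_image(name): name is "scene" or "top" or "wrist"; returns a dict with "color" (400x640x3 uint8, red, green, blue), "K" (3x3 intrinsics, pixels), "xyz" and "orientation" of the camera in the world. Camera axes: x right, y down, z forward; pixel columns grow to the right and rows downward; lengths in m; the calibration is good to about 2 mm. The wrist camera is an equidistant fisheye: a pixel r from the principal point sees the ray r / f radians off the axis. A picture is of the moment at which its call begins. There is no depth.
- env.hand_in(): hands the job in, once; it reports no verdict.
The state is a dict: "time": time; "joints": joint angles; "dq": joint speeds; "joint_efforts": joint torques, N m; "tcp_pos": TCP position; "orientation": TCP orientation; "contact_force": force on the tool from outside, world axes, zero at the start; "ft_torque": the same for the moment, N m; "finger_gap": opening from 0.0 (shut) to 1.0 (fully open).
Only numpy, scipy, OpenCV 4.12 (cv2) and the standard library are available. Lean on these libraries where they do the work, as an engineer would, in place of code of your own. Each camera call takes 0.05 s, during which the arm holds its last target.

## Working session

There is one attempt and no reset: what is moved stays moved. The work goes in short steps, Python scripts to look and compute and a tool call to move; the robot and the scene stay as the last step left them, time stands still between calls to the robot, and variables do not carry over. Pictures are saved under pics/ and viewed, and the job is handed in when it is done.

Besides the shell and the picture viewer there is one more tool, called by a JSON object that holds its "name" and its "arguments". send_rows: Moves the arm, as the interface text tells. Its arguments: {"type":"object","properties":{"motion":{"type":"array","items":{"type":"array","items":{"type":"number"}}},"claw":{"type":"number"},"newtons":{"type":"number"}},"required":["motion"]}

```bash
mkdir -p pics; ls; python3 - <<'E'
from plant import env, viewer
import cv2
s=env.observe(); print(s, env.grip_point_offset)
for n in ["scene","top","wrist"]:
    d=viewer.get_image(n); cv2.imwrite(f"pics/{n}0.png",d["color"][:,:,::-1]); print(n,d["K"],d["xyz"],d["orientation"])
E
```

```text
pics
{'time': 0.0, 'joints': array([-1.39183184e+00,  2.59374736e-01,  1.53606735e+00, -1.17246899e-05,
        1.34801968e+00, -2.02786716e-01]), 'dq': array([ 0.00026114, -0.00063681, -0.00125116, -0.00057193,  0.00108581,
        0.00140919]), 'joint_efforts': array([-9.08224229e-04, -4.46027684e+01, -2.90580761e+01, -2.93354224e-04,
        1.16944016e-02,  2.01645975e-05]), 'tcp_pos': array([ 0.20482944, -0.50986861,  0.23046394]), 'orientation': array([-3.08270065e+00, -5.95668167e-01, -1.70031893e-05]), 'contact_force': array([-0.22518963,  0.16522048,  0.11590827]), 'ft_torque': array([0.01871091, 0.015735  , 0.0321562 ]), 'finger_gap': 0.9963618230963855} 0.0187
scene [[373.26775695   0.         323.20261332]
 [  0.         373.26775695 200.12258948]
 [  0.           0.           1.        ]] [1.13286748 0.43582312 0.92258883] [-1.22799416 -2.4140593   0.87910583]
top [[388.99715975   0.         318.33407503]
 [  0.         388.99715975 199.14648798]
 [  0.           0.           1.        ]] [0.48677339 0.00979843 1.06355817] [-2.18077631  2.19302999 -0.10170005]
wrist [[309.70691629   0.         320.18502916]
 [  0.         309.70691629 196.12113063]
 [  0.           0.           1.        ]] [ 0.27625543 -0.48195195  0.37346932] [ 2.38790132 -1.61346018 -0.24739207]
```

View pics/top0.png

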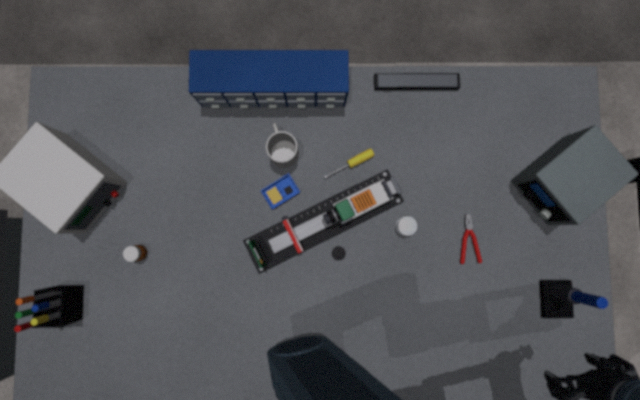

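View pics/scene0.png

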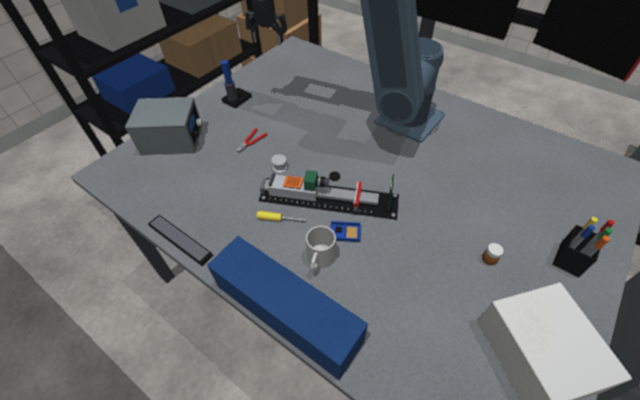

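View pics/wrist0.png

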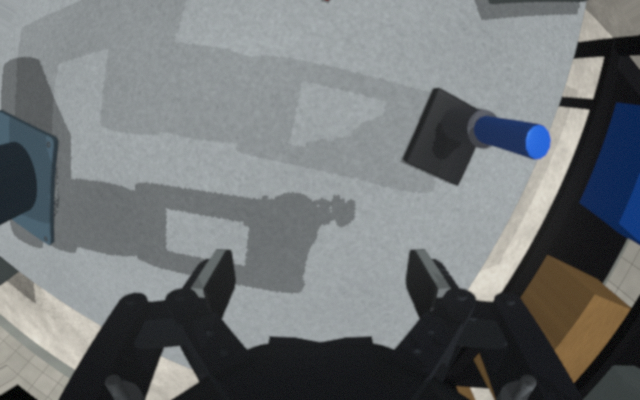

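The top view shows the rail running from its plate end near (390,185) to the circuit board near (258,252). The orange plate is near (362,201), the red stop near (292,235), and the spool near (406,226). Next I measure these points.

```bash
cat > h.py <<'E'
import numpy as np, cv2
from scipy.spatial.transform import Rotation as R
def ray(d,uv,fish=False):
    K=d["K"]; x=(uv[0]-K[0,2])/K[0,0]; y=(uv[1]-K[1,2])/K[1,1]
    if fish:
        r=np.hypot(x,y); v=np.array([np.sin(r)*x/r,np.sin(r)*y/r,np.cos(r)])
    else: v=np.array([x,y,1.])
    v=R.from_rotvec(d["orientation"]).apply(v)
    return np.array(d["xyz"]),v/np.linalg.norm(v)
def plane(d,uv,z,fish=False):
    o,v=ray(d,uv,fish); return o+v*(z-o[2])/v[2]
def proj(d,p):
    c=R.from_rotvec(d["orientation"]).inv().apply(np.array(p)-d["xyz"]); return c[:2]/c[2]*d["K"][0,0]+d["K"][:2,2]
def tri(a,b):
    (o1,v1),(o2,v2)=a,b
    A=np.stack([v1,-v2],1); t=np.linalg.lstsq(A,o2-o1,rcond=None)[0]
    p,q=o1+t[0]*v1,o2+t[1]*v2; return (p+q)/2,np.linalg.norm(p-q)
def masks(img):
    h=cv2.cvtColor(img,cv2.COLOR_RGB2HSV); H,S,V=cv2.split(h)
    return {"orange":(((H>=7)&(H<=16)&(S>150)&(V>120))*255).astype(np.uint8),
     "red":(((H<=5)|(H>=174))&(S>140)&(V>90)).astype(np.uint8)*255,
     "green":((H>55)&(H<85)&(S>100)).astype(np.uint8)*255}
E
python3 - <<'E'
from h import *
from plant import env, viewer
D={}
for n in ["top","scene"]:
    d=viewer.get_image(n); D[n]=d
    for k,m in masks(d["color"]).items():
        c,_=cv2.findContours(m,cv2.RETR_EXTERNAL,cv2.CHAIN_APPROX_NONE)
        for q in c:
            if cv2.contourArea(q)>25:
                M=cv2.moments(q); print(n,k,cv2.contourArea(q),M["m10"]/M["m00"],M["m01"]/M["m00"],np.round(cv2.boxPoints(cv2.minAreaRect(q)),1).tolist())
    x0,y0,x1,y1=(230,160,420,280) if n=="top" else (250,145,410,225)
    im=d["color"][y0:y1,x0:x1,::-1]; cv2.imwrite(f"pics/{n}_crop.png",cv2.resize(im,None,fx=4,fy=4,interpolation=cv2.INTER_CUBIC))
E
```

```text
top orange 238.5 362.8895877009084 200.64290705800138 [[351.3999938964844, 198.8000030517578], [368.20001220703125, 190.39999389648438], [374.3999938964844, 202.8000030517578], [357.6000061035156, 211.1999969482422]]
top red 25.5 17.235294117647058 328.2679738562091 [[13.5, 328.5], [18.0, 324.0], [22.0, 328.0], [17.5, 332.5]]
top red 199.0 469.30904522613065 245.42294807370183 [[458.29998779296875, 230.39999389648438], [479.29998779296875, 229.3000030517578], [481.1000061035156, 261.8999938964844], [460.1000061035156, 263.1000061035156]]
top red 75.5 290.9580573951435 235.401766004415 [[281.6000061035156, 221.1999969482422], [284.79998779296875, 219.60000610351562], [300.79998779296875, 251.60000610351562], [297.6000061035156, 253.1999969482422]]
top green 59.0 21.53107344632768 313.6242937853107 [[13.399999618530273, 312.6000061035156], [30.799999237060547, 308.29998779296875], [32.20000076293945, 313.8999938964844], [14.800000190734863, 318.29998779296875]]
top green 96.0 81.36631944444444 215.68229166666666 [[70.80000305175781, 223.89999389648438], [87.19999694824219, 203.89999389
[... 477 characters left out ...]
4385965 195.34649122807016 [[353.79998779296875, 205.0], [359.0, 181.8000030517578], [362.8999938964844, 182.60000610351562], [357.6000061035156, 205.8000030517578]]
scene red 63.5 253.05774278215222 137.8530183727034 [[242.10000610351562, 137.60000610351562], [260.29998779296875, 125.5], [266.20001220703125, 134.1999969482422], [247.89999389648438, 146.39999389648438]]
scene green 39.5 605.8776371308016 231.76793248945145 [[597.0, 237.0], [607.5, 226.5], [611.5, 230.5], [601.0, 241.0]]
scene green 168.0 310.20932539682536 179.88095238095238 [[303.0, 188.10000610351562], [305.20001220703125, 170.3000030517578], [316.70001220703125, 171.6999969482422], [314.3999938964844, 189.60000610351562]]
```

View pics/top_crop.png

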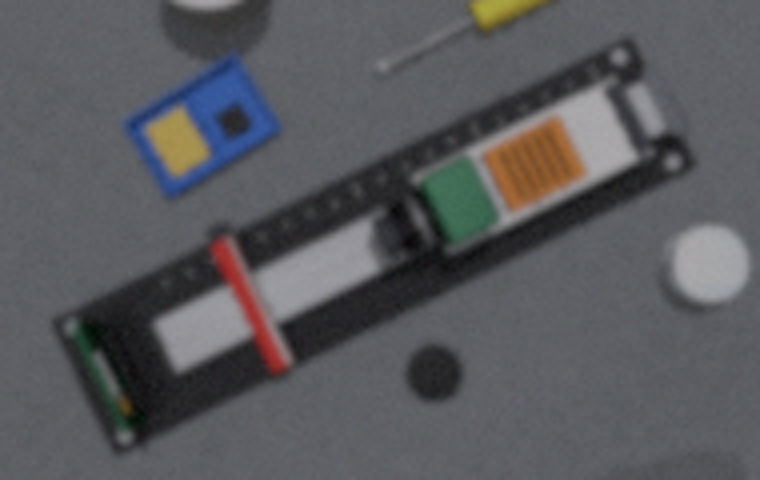

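View pics/scene_crop.png

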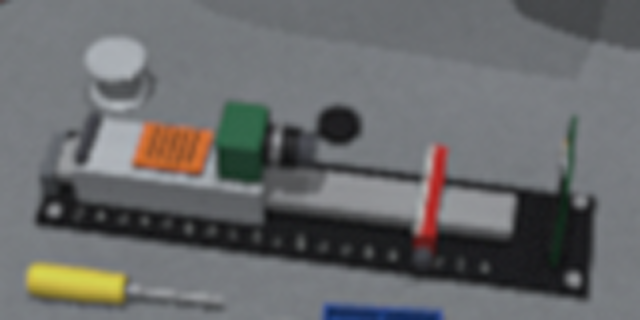

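The crops show the orange plate centred at full-image pixel (362.9,200.6). The white near edge of the stop has its middle at about (296,235), and the base plate corners are clear.

```bash
python3 - <<'E'
from h import *
from plant import env, viewer
t=viewer.get_image("top"); s=viewer.get_image("scene")
c=np.array([[60,320],[625,40],[692,162],[118,452]])/4+[230,160]-0.375
P=np.array([plane(t,u,0.010) for u in c]); print(np.round(P,4)); print("sides",[round(np.linalg.norm(P[i]-P[(i+1)%4]),4) for i in range(4)])
far=(P[0]+P[3])/2; near=(P[1]+P[2])/2; o=P.mean(0); ax=far-near; ax/=np.linalg.norm(ax); yaw=np.degrees(np.arctan2(ax[1],ax[0])); print("origin",o,"axis",ax,"yaw",yaw)
pt=plane(t,(362.9,200.6),.062); ps=plane(s,(292.8,181.7),.062); print("plate",pt,ps,tri(ray(t,(362.9,200.6)),ray(s,(292.8,181.7))))
st=plane(t,np.array([264,300])/4+[230,160]-.375,.050); ss=plane(s,np.array([428,190])/4+[250,145]-.375,.05);print("stop",st,ss)
lat=np.array([-ax[1],ax[0],0])
for n,p in dict(pt=pt,ps=ps,st=st,ss=ss).items(): print(n,np.dot(p-o,ax),np.dot(p-o,lat))
print("travel",np.dot(st-pt,ax)-.075)
E
```

```text
[[ 0.4629  0.1945  0.01  ]
 [ 0.6512 -0.1899  0.01  ]
 [ 0.5672 -0.2339  0.01  ]
 [ 0.3749  0.1551  0.01  ]]
sides [np.float64(0.4281), np.float64(0.0949), np.float64(0.434), np.float64(0.0964)]
origin [ 0.51404639 -0.01854101  0.01      ] axis [-0.4415644   0.89722956  0.        ] yaw 116.20373870903734
plate [ 0.56251037 -0.1188427   0.062     ] [ 0.56271563 -0.11814255  0.062     ] (array([ 0.56242523, -0.1187321 ,  0.06140187]), np.float64(0.00045165272003994876))
stop [0.47583053 0.05569804 0.05      ] [0.47367851 0.0620507  0.05      ]
pt -0.11139360131865002 0.0008063393449438415
ps -0.11085604561316581 0.0003130113279915548
st 0.08348423806449896 0.0015070782905256888
ss 0.09013428789948018 0.0006328244571129488
travel 0.11987783938314898
```

{"name": "send_rows", "arguments": {"claw": 0, "newtons": 30, "motion": [[0.03,-0.0144,0,0,0,0],[0.03,-0.0144,0,0,0,0],[0.03,-0.0144,0,0,0,0],[0.03,-0.0144,0,0,0,0],[0.03,-0.0144,0,0,0,0],[0.03,-0.0144,0,0,0,0],[0.03,-0.0144,0,0,0,0],[0.03,-0.0144,0,0,0,0]]}}

```text
time: 1.02
tcp_pos: [0.3856, -0.3127, 0.2315]
orientation: [3.084, 0.596, 0.0]
contact_force: [0.4, -0.7, 0.9]
finger_gap: -0.003
```

{"name": "send_rows", "arguments": {"motion": [[0.03,-0.0144,0,0,0,0],[0.03,-0.0144,0,0,0,0],[0.03,-0.0144,0,0,0,0],[0.03,-0.0144,0,0,0,0],[0.03,-0.0144,0,0,0,0],[0.03,-0.0144,0,0,0,0],[0,0,0,0,0,-6.7],[0,0,0,0,0,-6.7]]}}

```text
time: 1.68
tcp_pos: [0.5207, -0.1648, 0.2311]
orientation: [-2.989, -0.965, -0.0]
contact_force: [0.3, -0.2, 0.0]
finger_gap: -0.001
```

{"name": "send_rows", "arguments": {"motion": [[0,0,0,0,0,-6.7],[0,0,0,0,0,-6.7],[0,0,0,0,0,-6.7],[0,0,0,0,0,-6.7],[0,0,0,0,0,-6.7],[0,0,0,0,0,-6.7],[0,0,0,0,0,-6.7],[0,0,0,0,0,-6.7]]}}

```text
time: 2.35
tcp_pos: [0.5195, -0.1668, 0.2313]
orientation: [-2.237, -2.206, 0.0]
contact_force: [-0.6, 0.4, -0.1]
finger_gap: 0.002
```

{"name": "send_rows", "arguments": {"motion": [[0,0,0,0,0,-6.7],[0,0,0,0,0,-6.7],[0,0,0,0,0,-6.7],[0,0,0,0,0,-6.7],[0,0,0,0,0,0],[0,0,0,0,0,0]]}}

```text
time: 2.85
tcp_pos: [0.5196, -0.1668, 0.2313]
orientation: [-1.677, -2.657, -0.0]
contact_force: [-0.2, 0.7, 0.1]
finger_gap: 0.002
```

```bash
cat > st.py <<'E'
from h import *
from plant import env, viewer
s=env.observe(); r=R.from_rotvec(s["orientation"]); X=r.as_matrix()
print("t",s["time"],"tcp",s["tcp_pos"],"gap",s["finger_gap"],"F",s["contact_force"]); print("x ang",np.degrees(np.arctan2(X[1,0],X[0,0])),"z",X[:,2],"q",np.round(s["joints"],2))
g=np.array([.5625,-.1185,.0615]); print("tool delta to plate",r.inv().apply(g-s["tcp_pos"]))
E
python3 st.py
```

```text
t 2.85 tcp [ 0.51959422 -0.16679814  0.23128831] gap 0.0024933543138162223 F [-0.16290882  0.69107011  0.09213193]
x ang 115.4755108769314 z [ 1.16741552e-05  5.41205310e-05 -9.99999998e-01] q [-0.52  0.25  1.55  0.    1.35 -0.96]
tool delta to plate [0.02513977 0.05950253 0.16979143]
```

{"name": "send_rows", "arguments": {"motion": [[0.007,0.02,0,0,0,0],[0.007,0.02,0,0,0,0],[0.007,0.0195,0,0,0,0],[0,0,0.035,0,0,-0.8],[0,0,0.035,0,0,0],[0,0,0.035,0,0,0],[0,0,0.035,0,0,0],[0,0,0,0,0,0]]}}

```text
time: 3.52
tcp_pos: [0.5594, -0.1201, 0.0845]
orientation: [-1.651, -2.657, 0.003]
contact_force: [-0.7, -0.9, -0.6]
finger_gap: 0.0
```

```bash
python3 st.py; python3 - <<'E'
from h import *
from plant import viewer
a=viewer.get_image("wrist")["color"][:,:,::-1]; b=viewer.get_image("scene")["color"][100:250,230:430,::-1]
cv2.imwrite("pics/w1.png",a); cv2.imwrite("pics/s1.png",cv2.resize(b,None,fx=4,fy=4,interpolation=cv2.INTER_CUBIC))
E
```

```text
t 3.5167 tcp [ 0.55935759 -0.12005657  0.08447782] gap 0.00029980472718506626 F [-0.74962745 -0.85230231 -0.61812513]
x ang 116.28433208748626 z [-0.01196725  0.005124   -0.99991526] q [-0.41  0.44  1.66 -0.    1.06 -0.87]
tool delta to plate [-0.00022325  0.00370108  0.02294624]
```

View pics/w1.png

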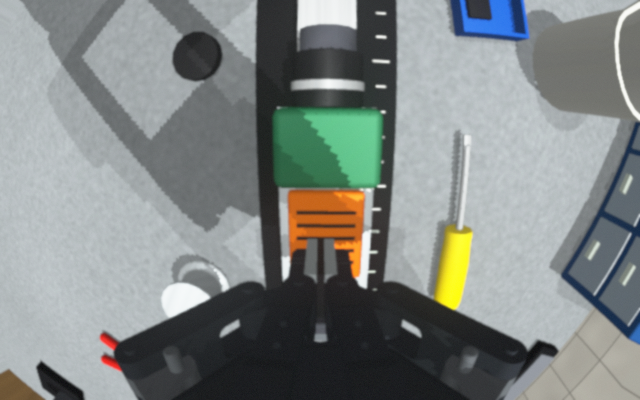

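View pics/s1.png

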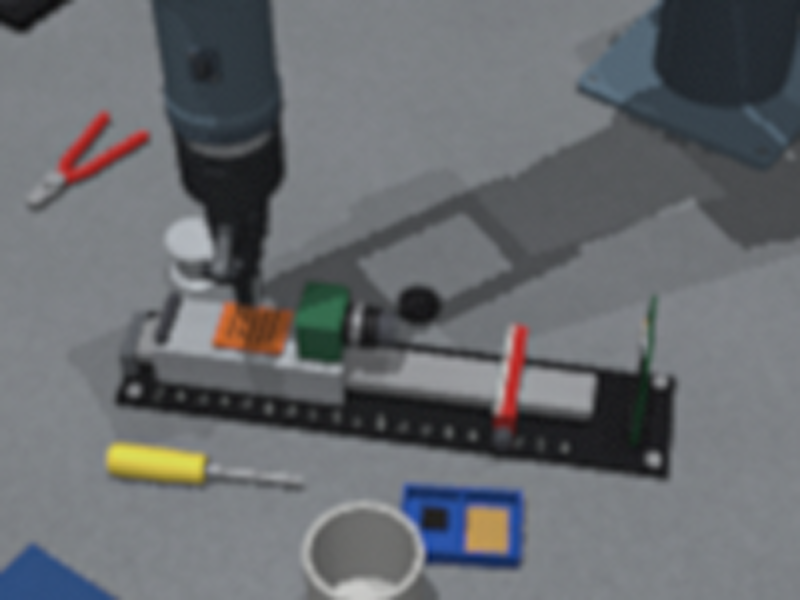

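The shut fingertips hang over the orange plate, with the green camera ahead and clear of them, and only about 4 mm of sideways error. I correct that and go down to just above the plate.

{"name": "send_rows", "arguments": {"motion": [[-0.004,0.003,0,0,0,0],[0,0,0.008,0,0,0],[0,0,0.008,0,0,0],[0,0,0,0,0,0],[0,0,0,0,0,0]]}}

```text
time: 4.03
tcp_pos: [0.5683, -0.1243, 0.0753]
orientation: [-1.654, -2.671, 0.0]
contact_force: [0.9, -0.0, -0.5]
finger_gap: -0.002
```

```bash
python3 st.py
```

```text
t 4.0333 tcp [ 0.56834782 -0.12429765  0.07532143] gap -0.0015081461024658862 F [ 0.87119581 -0.0437741  -0.49987994]
x ang 116.45958722289032 z [-4.03901960e-04  1.74319594e-04 -9.99999903e-01] q [-0.41  0.46  1.65  0.    1.03 -0.87]
tool delta to plate [ 0.00779128 -0.00264809  0.0138248 ]
```

{"name": "send_rows", "arguments": {"motion": [[0.004,-0.0026,0,0,0,0],[0,0,0.005,0,0,0],[0,0,0.005,0,0,0],[0,0,0,0,0,0],[0,0,0,0,0,0]]}}

```text
time: 4.45
tcp_pos: [0.5641, -0.1218, 0.0648]
orientation: [-1.653, -2.67, 0.0]
contact_force: [-0.4, 0.6, -0.7]
finger_gap: -0.003
```

{"name": "send_rows", "arguments": {"motion": [[0,0,0.002,0,0,0],[0,0,0.002,0,0,0],[0,0,0,0,0,0],[0,0,0,0,0,0]]}}

```text
time: 4.78
tcp_pos: [0.5649, -0.1222, 0.062]
orientation: [1.653, 2.67, 0.0]
contact_force: [-1.0, 0.3, 5.3]
finger_gap: -0.0
```

```bash
python3 st.py
```

```text
t 4.7833 tcp [ 0.56486667 -0.12217497  0.06197946] gap -0.0002290449382117645 F [-0.95241219  0.25622677  5.26742727]
x ang 116.47395304998052 z [ 9.26794364e-04 -5.00464885e-04 -9.99999445e-01] q [-0.41  0.47  1.68 -0.    1.   -0.87]
tool delta to plate [ 0.00434505 -0.00048051  0.00047543]
```

{"name": "send_rows", "arguments": {"motion": [[0,0,0.002,0,0,0],[0,0,0.002,0,0,0],[0,0,0,0,0,0],[0,0,0,0,0,0]]}}

```text
time: 5.12
tcp_pos: [0.5653, -0.1227, 0.0593]
orientation: [1.652, 2.669, -0.0]
contact_force: [-3.9, -0.3, 14.0]
finger_gap: 0.002
```

{"name": "send_rows", "arguments": {"motion": [[0,0,0.002,0,0,0],[0,0,0,0,0,0],[0,0,0,0,0,0]]}}

```text
time: 5.37
tcp_pos: [0.5654, -0.1229, 0.0577]
orientation: [1.652, 2.668, -0.001]
contact_force: [-3.2, -0.3, 16.0]
finger_gap: -0.004
```

{"name": "send_rows", "arguments": {"motion": [[0,0,0.002,0,0,0],[0,0,0,0,0,0],[0,0,0,0,0,0]]}}

```text
time: 5.62
tcp_pos: [0.5659, -0.1237, 0.0569]
orientation: [1.65, 2.667, -0.002]
contact_force: [-6.7, -1.5, 22.3]
finger_gap: 0.0
```

{"name": "send_rows", "arguments": {"motion": [[0.001,0,0.0005,0,0,0],[0.002,0,0,0,0,0],[0.003,0,0,0,0,0],[0.003,0,0,0,0,0],[0.003,0,0,0,0,0],[0.003,0,0,0,0,0]]}}

```text
time: 6.12
tcp_pos: [0.5599, -0.1112, 0.0569]
orientation: [1.649, 2.665, -0.002]
contact_force: [-6.2, -2.8, 24.1]
finger_gap: -0.001
```

```bash
python3 st.py; cat > tr.py <<'E'
from h import *
from plant import viewer
import sys
s=viewer.get_image("scene"); im=s["color"]; M=masks(im)
for k in ["green","red","orange"]:
    m=M[k].copy(); m[:, :250]=0; m[:,400:]=0; m[:150]=0;m[225:]=0
    q=max(cv2.findContours(m,0,1)[0],key=cv2.contourArea); mm=cv2.moments(q); u=(mm["m10"]/mm["m00"],mm["m01"]/mm["m00"])
    print(k,cv2.contourArea(q),np.round(u,1),np.round(plane(s,u,dict(green=.078,red=.045,orange=.058)[k]),4))
cv2.imwrite(sys.argv[1],cv2.resize(im[130:240,230:430,::-1],None,fx=4,fy=4,interpolation=cv2.INTER_CUBIC))
E
python3 tr.py pics/t1.png
```

```text
t 6.1167 tcp [ 0.55987572 -0.1111557   0.05687754] gap -0.0008918770349784069 F [-6.16210689 -2.84200367 24.12252952]
x ang 116.4962513352791 z [ 0.00569431 -0.0051906  -0.99997032] q [-0.39  0.46  1.7  -0.    0.97 -0.85]
tool delta to plate [-0.00777669 -0.00091525 -0.00456926]
green 165.0 [314.  180.3] [ 0.5309 -0.0586  0.078 ]
red 40.0 [357.8 195.3] [0.4785 0.0699 0.045 ]
orange 24.5 [290.5 184.4] [ 0.573  -0.1195  0.058 ]
```

View pics/t1.png

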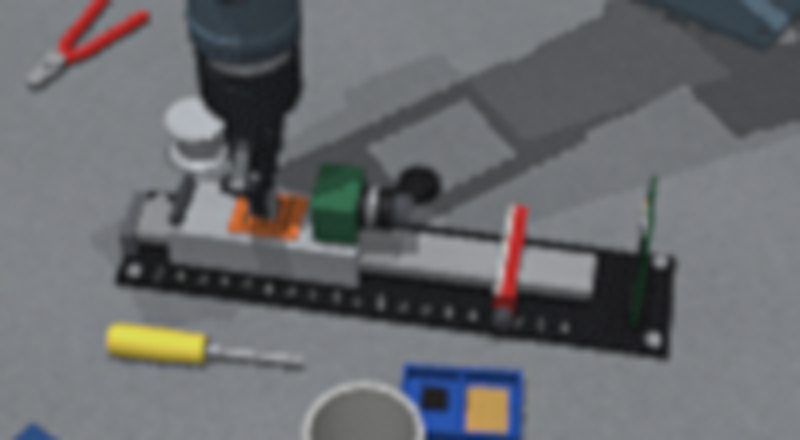

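The carriage travels with the finger: the camera moved from column 310.2 to 314.0, about 12 mm. I keep going.

{"name": "send_rows", "arguments": {"motion": [[0.003,-0.001,0,0,0,0],[0.004,0,0,0,0,0],[0.004,0,0,0,0,0],[0.004,0,0,0,0,0],[0.004,0,0,0,0,0],[0.004,0,0,0,0,0],[0.004,0,0,0,0,0],[0.004,0,0,0,0,0]]}}

```text
time: 6.83
tcp_pos: [0.5462, -0.0834, 0.0569]
orientation: [1.649, 2.664, 0.0]
contact_force: [-3.6, -3.9, 24.1]
finger_gap: -0.0
```

{"name": "send_rows", "arguments": {"motion": [[0.004,0,0,0,0,0],[0.004,0,0,0,0,0],[0.004,0,0,0,0,0],[0.004,0,0,0,0,0],[0.004,0,0,0,0,0],[0.004,0,0,0,0,0],[0.004,0,0,0,0,0],[0.004,0,0,0,0,0]]}}

```text
time: 7.5
tcp_pos: [0.5321, -0.0545, 0.0568]
orientation: [1.648, 2.664, 0.001]
contact_force: [-3.4, -3.7, 24.3]
finger_gap: 0.002
```

```bash
python3 st.py; python3 tr.py pics/t2.png
```

```text
t 7.5 tcp [ 0.53208312 -0.05454272  0.05683476] gap 0.0024696347612248675 F [-3.36415059 -3.71925515 24.25173175]
x ang 116.49653825396908 z [ 0.0079857  -0.00427575 -0.99995897] q [-0.31  0.41  1.8  -0.    0.93 -0.77]
tool delta to plate [-0.07084214 -0.00129049 -0.00414868]
green 179.0 [334.3 182.5] [ 0.502  -0.0024  0.078 ]
red 40.5 [357.8 195.1] [0.4778 0.0696 0.045 ]
orange 20.0 [310.2 186.8] [ 0.5453 -0.063   0.058 ]
```

View pics/t2.png

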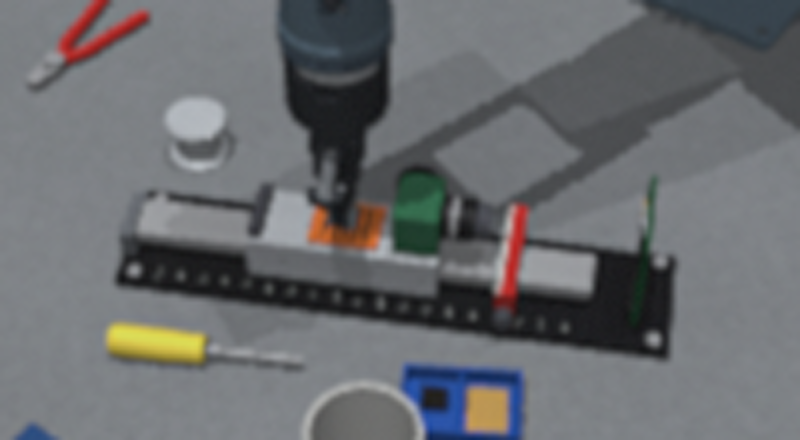

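The carriage has followed for about 75 mm, with the camera at column 334.3. About 45 mm is left.

{"name": "send_rows", "arguments": {"motion": [[0.004,0,0,0,0,0],[0.004,0,0,0,0,0],[0.004,0,0,0,0,0],[0.004,0,0,0,0,0],[0.004,0,0,0,0,0],[0.004,0,0,0,0,0],[0.004,0,0,0,0,0],[0.003,0,0,0,0,0]]}}

```text
time: 8.22
tcp_pos: [0.5184, -0.0264, 0.0568]
orientation: [1.648, 2.664, 0.002]
contact_force: [-3.6, -3.5, 25.7]
finger_gap: 0.005
```

{"name": "send_rows", "arguments": {"motion": [[0.002,0,0,0,0,0],[0.002,0,0,0,0,0],[0.002,0,0,0,0,0],[0.002,0,0,0,0,0]]}}

```text
time: 8.55
tcp_pos: [0.515, -0.0194, 0.0568]
orientation: [1.648, 2.664, 0.002]
contact_force: [-3.1, -4.2, 26.2]
finger_gap: -0.001
```

{"name": "send_rows", "arguments": {"motion": [[0.002,0,0,0,0,0],[0.002,0,0,0,0,0]]}}

```text
time: 8.72
tcp_pos: [0.5132, -0.0158, 0.0568]
orientation: [1.648, 2.664, 0.002]
contact_force: [-3.2, -3.3, 26.0]
finger_gap: 0.001
```

{"name": "send_rows", "arguments": {"motion": [[0.002,0,0,0,0,0],[0.002,0,0,0,0,0]]}}

```text
time: 8.88
tcp_pos: [0.5114, -0.0122, 0.0568]
orientation: [1.649, 2.664, 0.002]
contact_force: [-2.3, -3.2, 25.5]
finger_gap: 0.001
```

{"name": "send_rows", "arguments": {"motion": [[0.002,0,0,0,0,0],[0.002,0,0,0,0,0]]}}

```text
time: 9.05
tcp_pos: [0.5109, -0.0107, 0.0569]
orientation: [1.645, 2.661, -0.001]
contact_force: [0.2, -15.5, 18.0]
finger_gap: -0.001
```

```bash
python3 st.py; python3 tr.py pics/t3.png
```

```text
t 9.05 tcp [ 0.51094765 -0.01070439  0.05689962] gap -0.0005440367259809814 F [  0.2273618  -15.45320471  18.00982213]
x ang 116.56905653791001 z [ 0.01095003 -0.00738271 -0.99991279] q [-0.24  0.37  1.86 -0.01  0.9  -0.7 ]
tool delta to plate [-0.1195151  -0.00208521 -0.00323966]
green 168.5 [350.1 184.7] [0.4815 0.0417 0.078 ]
red 24.0 [357.1 199.9] [0.4951 0.0782 0.045 ]
orange 41.5 [330.4 188.9] [ 0.5158 -0.0072  0.058 ]
```

View pics/t3.png

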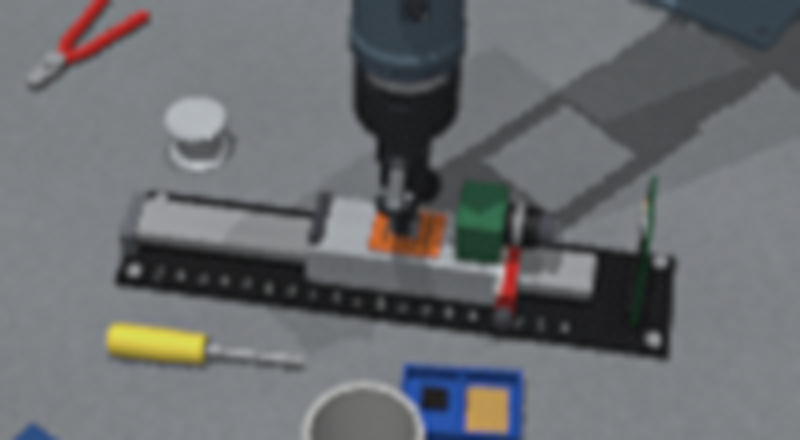

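The force along the rail jumped to about 14 N and the image shows the carriage face on the red stop. I now lift straight up so that the plate springs back.

{"name": "send_rows", "arguments": {"motion": [[-0.001,0,0,0,0,0],[0,0,-0.002,0,0,0],[0,0,-0.002,0,0,0],[0,0,-0.002,0,0,0],[0,0,-0.003,0,0,0],[0,0,-0.004,0,0,0],[0,0,-0.006,0,0,0],[0,0,0,0,0,0]]}}

```text
time: 9.77
tcp_pos: [0.5067, -0.0076, 0.0725]
orientation: [1.653, 2.671, 0.001]
contact_force: [0.2, 0.4, -0.0]
finger_gap: -0.001
```

{"name": "send_rows", "arguments": {"motion": [[0,0,-0.02,0,0,0],[0,0,-0.03,0,0,0],[0,0,-0.03,0,0,0],[0,0,-0.03,0,0,0],[-0.03,0,-0.03,0,0,0],[-0.03,0,0,0,0,0],[-0.03,0,0,0,0,0],[0,0,0,0,0,0]]}}

```text
time: 10.43
tcp_pos: [0.5487, -0.0922, 0.2116]
orientation: [1.655, 2.666, -0.002]
contact_force: [-0.3, -0.1, 0.3]
finger_gap: 0.003
```

```bash
python3 st.py; python3 tr.py pics/t4.png; python3 - <<'E'
from h import *
from plant import viewer
t=viewer.get_image("top"); cv2.imwrite("pics/top4.png",cv2.resize(t["color"][150:290,230:420,::-1],None,fx=4,fy=4,interpolation=cv2.INTER_CUBIC)); cv2.imwrite("pics/w4.png",viewer.get_image("wrist")["color"][:,:,::-1])
E
```

```text
t 10.4333 tcp [ 0.54870779 -0.09219129  0.21158577] gap 0.0025624173517613427 F [-0.27348027 -0.12844342  0.29073738]
x ang 116.33736672363558 z [ 0.00261137 -0.0028408  -0.99999256] q [-0.37  0.28  1.55 -0.    1.3  -0.83]
tool delta to plate [-0.0291406   0.00052633  0.15019541]
green 167.5 [350.  184.7] [0.4814 0.0414 0.078 ]
red 23.0 [357.1 200. ] [0.4956 0.0784 0.045 ]
orange 156.5 [331.6 186.3] [ 0.5047 -0.0106  0.058 ]
```

View pics/t4.png

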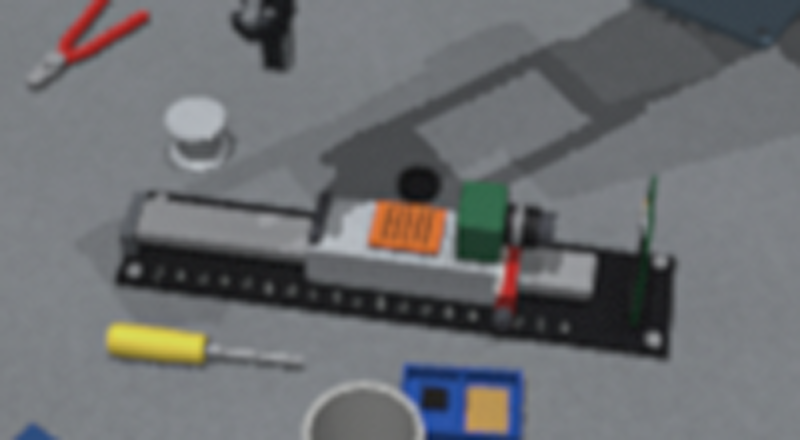

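View pics/w4.png

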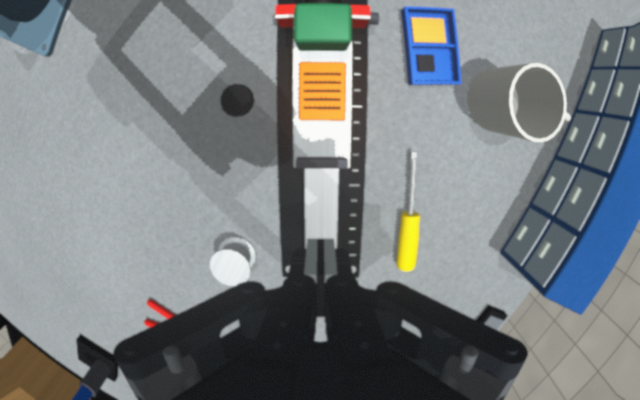

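View pics/top4.png

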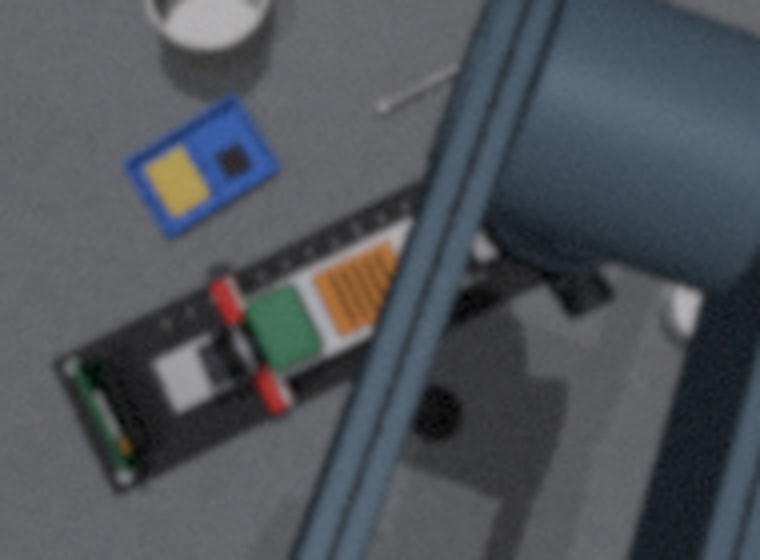

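The carriage front is on the red stop, with the camera at column 350.0 before and after release. The plate is up, the loose things are where they were, and the arm is clear with near-zero force.

```bash
python3 -c "
from plant import env
print(env.hand_in())"
```

```text
the job is handed in; nothing more can be done
None
```

The carriage is against the red stop with the thumb plate sprung back up, and the job is handed in. It took about 10.5 s of robot time.

**What I did:** I pressed the plate to its bottom with the shut fingertips, at about 24 N. I then pushed the carriage along the rail until it met the stop and lifted straight off. The carriage moved about 125 mm.

**Last checks:**
- **At the stop:** the force along the rail jumped from about 2 N to about 14 N, and the pictures show the front face on the red stop. My estimates of the travel before moving were 120 mm from the top view and 126 mm from the scene view. The top view was about 5 mm short; the scene view agreed.
- **After release:** the camera stayed at the same pixel, column 350.1 before and 350.0 after. The plate looks up; I judged this from the pictures and did not measure its height.
- **Surroundings:** the stop and the loose things in view look unmoved. The flux jar was outside these last pictures, but the arm never went near it. The arm is clear, with a measured force of about 0.4 N.

One small oddity: the fingertip pushed sideways on the plate with up to about 7 N while pressing. I shifted it 1 mm to ease this, and the sideways force fell to about 5 N.

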